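# Make up the seasoning kit and the labelling kit

## Robot

A 6-joint arm with a two-finger parallel gripper is mounted at the origin on a cart in front of the work surface, level with it; the furniture and walls round the work are solid. World frame = base frame: x ahead of the robot, y to its left, z up, the work surface at z = 0. Lengths are in mm, angles in rad, forces in N, time in s.
With the tool pointing down it reaches from about 350 to 850 mm from the base axis. Payload 8.1 kg.
Tool frame: the origin (TCP) lies midway between the tips of the shut fingers; the grasp point (between the pads) lies bot.tcp_to_grasp behind it (bot.tcp_to_grasp is the distance from the TCP to the grasp point, in mm); z points along the fingers, y is the line along which they close (so a half turn about z gives the same grasp; the last joint's range is limited). The gripper opens to 93 mm and grips with 3 to 60 N. Pads are 15 mm wide; open, the fingers measure 128 mm over their backs; the gripper's body (75 mm by 188 mm) begins 65 mm behind the grasp point.
Start: joints at [-1.269, 0.13, 1.488, -0, 1.523, -0.085], TCP at [226.356, -555.669, 218.635] pointing down, gripper open.
Joint ranges: [-2.96, 2.96], [-0.89, 2.26], [0.02, 2.5], [-1.34, 4.48], [0, 2.73], [-2.66, 2.66]. Speed limits (rad/s): [2.39, 2.39, 2.79, 3.14, 3.14, 3.14].

## Interface

Orientations are given as a unit quaternion [w, x, y, z].
In Python, from workcell import bot, eyes gives the robot as it stands. The module is installed in compiled form; this text tells all that it offers.
- The arm moves only by the tool servo_tool, never from a script. Its arguments are lists of equal length, an entry for each row: "rot": the turn, a rotation vector about the tool's x, y, z normalised to -1 to 1, where 1 is 4 degrees, a list of three; "linear": the shift along the tool's x, y, z normalised to -1 to 1, where 1 is 0.02 m, a list of three; "claw": the gripper's target within -1 to 1 (fully open at 1, half-way at 0, shut at -1). A call has exactly 8 rows; each row shifts and turns the commanded pose from where the row before left it, along the tool's axes as they then stand; what a row does not reach is not made up. A row lasts 1/8 s, in which the tool goes at most 62.5 mm and 10.7 degrees, less where a joint would pass 70% of its speed; a pose out of reach is approached as far as the arm can. A call with a number of a shift or a turn outside -1 to 1 is refused whole. A call with a gripper value outside its range is refused whole. The fingers move at their own pace and stop on an object; "grip_force" is the grip in N (left out, the last holds). Time passes only in rows, so rows that do not move let the fingers close, or fill a call up. It gives the time, the measured TCP pose, the force, the opening and the grip force at its end, in the units of the state.
- bot.sense(): the state, without advancing time (a new reading comes with each control period).
- eyes.snapshot(name): name is "side" or "top" or "wrist"; returns the picture (384x512x3 uint8, red, green, blue); there is no depth.
- eyes.camera_info(name): a dict with "vertical_fov" (degrees; the focal length in pixels is half the picture's height over the tangent of half this angle, whatever the lens; pixels are square), "cx", "cy" (the principal point, pixels), "origin" and "orientation" of the camera in the world. Camera axes: x right, y up, looking along -z (the intrinsics and any distortion apply to the point x, -y, -z); pixel columns grow to the right and rows downward; lengths in mm; the calibration is good to about 2 mm. A picture is of the moment at which its call begins: read the wrist's pose just before it. camera_info takes no time and is no camera call; for the wrist camera it gives the pose at the moment of the call.
- bot.hand_in(): hands the job in; it is judged then, once.
The state is a dict: "t": time; "joints": joint angles; "joint_vel": joint speeds; "joint_efforts": joint torques, N m; "tool_pos": TCP position; "ee_rot": TCP orientation; "contact_force": force on the tool from outside, world axes, zero at the start; "wrist_torque": the same for the moment, N m; "gripper_width": finger opening in mm; "gripper_force": force on a finger pad.
Only numpy, scipy, OpenCV 4.12 (cv2) and the standard library are available. Lean on these libraries where they do the work, as an engineer would, in place of code of your own. Each camera call takes 0.05 s, during which the arm holds its last target. There are 200 camera calls.

## Task

Make up two training kits from the stock on the board. The seasoning kit goes in the two-compartment tray: the pepper mill in the larger compartment and one spice jar in the smaller; the labelling kit goes in the three-compartment tray: the label-tape dispenser in the long compartment, the other spice jar in the smallest and the detergent bottle in the remaining one. Stand each thing upright, flat on the floor of its compartment, let go of everything, and leave the kitchen timer and the sink plug where they are.

Things in the scene. Friction and masses are not known exactly. Their poses are not given: they have to be found in the camera images.
- tray_two: Small fixed steel tray with two compartments on a wooden board (board top z = 10 mm), 90 (x) x 165 (y) x 18 mm high; walls and floor 3 mm thick. Origin at the centre of its underside, z up. Larger compartment 84 (x) x 90 (y) mm inside, centred at x 0, y +34.5 mm; smaller one 84 x 66 mm, centred at x 0, y -46.5 mm.
- tray_three: Larger fixed steel tray with three compartments on the board, 159 (x) x 179 (y) x 18 mm high; walls and floor 3 mm thick. Origin at the centre of its underside, z up. Insides: long one, nearest the robot, 74 (x) x 173 (y) mm, centre x -39.5, y 0 mm; behind it the middle-sized one, 76 x 104 mm, centre x +38.5, y +34.5 mm, and the smallest, 76 x 66 mm, centre x +38.5, y -53.5 mm.
- mill: Turned wooden pepper mill standing upright, 58 mm in diameter and 160 mm high, 0.12 to 0.25 kg. Origin at the centre of its underside, z up. The ball-shaped head is 50 mm wide at 132 mm height (a good grip); a small knob tops it.
- jar_1: Spice jar with a red cap, standing upright, 45 mm in diameter, 106 mm high; the cap, 45 mm wide, runs from 85 to 106 mm, the body below it is 42 mm wide. Origin at the centre of its underside, z up. Alike with jar_2: either may go in either kit.
- jar_2: Spice jar, the twin of jar_1 in every way: 45 mm in diameter, 106 mm high. Origin at the centre of its underside, z up. 
- tape: Roll of cream label tape in a small steel dispenser, 109 (its x) x 47 (its y) x 77 mm high, 0.24 kg. Origin at the centre of its underside, z up. The dispenser's frame is 47 mm wide up to 40 mm height; above it the roll, 36 mm wide along y, runs from x -50 to +22 mm and tops out at 77 mm. It balances at x -8 mm: grip the roll's flat sides there, at 60 mm height.
- bottle: Flat-sided green and white detergent bottle standing upright, 50 (its x) x 78 (its y) x 206 mm high, 0.5 to 0.75 kg. Origin at the centre of its underside, z up. Above its shoulder (165 mm) stands a round cap 30 mm in diameter up to 183 mm height, and on it a nozzle 20 mm wide up to 206 mm; from above it can be held by the round cap, at about 172 mm height.
- timer: White round kitchen timer, 68 mm in diameter, 50 mm high, behind the stock; not part of a kit, to be left alone. Origin at the centre of its underside, z up. 
- plug: Black rubber sink plug, 54 mm in diameter, 28 mm high, behind the stock; not part of a kit, to be left alone. Origin at the centre of its underside, z up. 

How it is judged:
By the outcome, as a careful person would: the job done as asked, in the order asked, and still so for the second after the job is handed in, with the robot touching nothing.
It also fails if it takes over 125 s, if anything falls off the work surface, if the arm or the gripper's body presses on something with over 40 N, if the wrist force passes 120 N, or if a joint passes its speed limit or range.

## Working session

There is one attempt and no reset: what is moved stays moved. The work goes in short steps, Python scripts to look and compute and a tool call to move; the robot and the scene stay as the last step left them, time stands still between calls to the robot, and variables do not carry over. Pictures are saved under pics/ and viewed, at most 14 in all, crops included, and the job is handed in when it is done.

Besides the shell and the picture viewer there is one more tool, called after "Call:" as name(argument=value, ...), one argument or row to a line, values as JSON. servo_tool: Moves the arm, as the interface text tells. Scaled input: -1 to 1 covers 0.02 m each way for a shift and 4 degrees each way for a turn. Its arguments: {"type":"object","properties":{"rot":{"type":"array"},"linear":{"type":"array"},"claw":{"type":"array"},"grip_force":{"type":"number"}},"required":["rot","linear","claw"]}

```bash
mkdir -p pics
python3 - <<'E'
from workcell import bot, eyes
import cv2
s=bot.sense(); print(s['t'],s['tool_pos'],s['ee_rot'],s['gripper_width'],bot.tcp_to_grasp)
for n in ['side','top']:
    im=eyes.snapshot(n); cv2.imwrite(f'pics/{n}0.png',im[:,:,::-1]); print(n,eyes.camera_info(n))
print(eyes.camera_info('wrist'))
E
```

```text
0.0 [ 226.17642159 -555.12562122  217.59359236] [-9.05338154e-04  9.81360086e-01  1.92175836e-01 -1.01942527e-04] 92.86310293142394 18.8
side {'vertical_fov': 54.90545208868643, 'cx': 256.58493463700404, 'cy': 190.55639103000908, 'origin': array([ 690.9792083 , -352.87405371,  808.49231693]), 'orientation': array([0.9687013 , 0.23817542, 0.01296334, 0.06871839])}
top {'vertical_fov': 50.559615908047945, 'cx': 259.5544583884002, 'cy': 194.6802703161466, 'origin': array([486.29196456,  31.90858375, 949.40501604]), 'orientation': array([ 0.71395111,  0.05673529, -0.0410641 , -0.69668405])}
{'vertical_fov': 60.670751952432006, 'cx': 258.22647168403205, 'cy': 190.70418592111974, 'origin': array([ 297.14588172, -526.81889183,  383.97814722]), 'orientation': array([ 0.82185275, -0.11404239,  0.07743951, -0.55277076])}
```

View pics/top0.png

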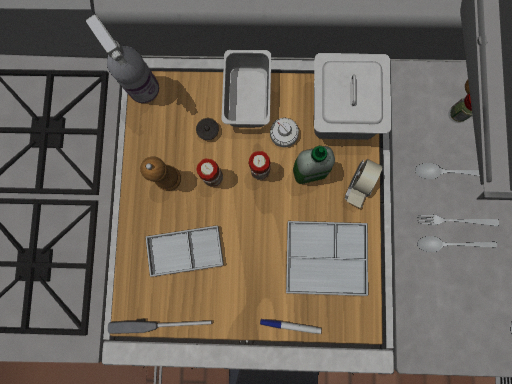

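View pics/side0.png

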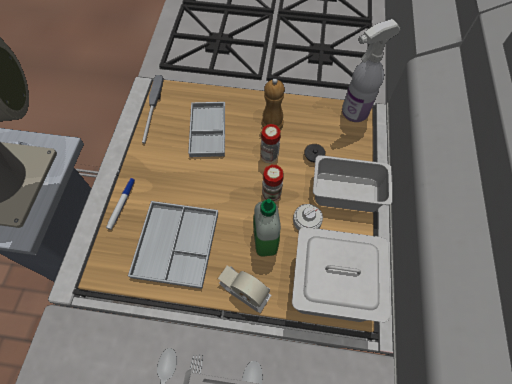

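```bash
cat > h.py <<'E'
import numpy as np, cv2
from scipy.spatial.transform import Rotation as R
from workcell import bot, eyes
def ray(info,uv):
    f=192/np.tan(np.radians(info['vertical_fov']/2)); q=info['orientation']
    d=np.array([(uv[0]-info['cx'])/f,-(uv[1]-info['cy'])/f,-1])
    return np.array(info['origin']),R.from_quat([q[1],q[2],q[3],q[0]]).apply(d)
def plane(info,uv,z):
    o,d=ray(info,uv); return (o+d*(z-o[2])/d[2])
def tri(i1,u1,i2,u2):
    o1,d1=ray(i1,u1);o2,d2=ray(i2,u2)
    A=np.stack([d1,-d2],1);s=np.linalg.lstsq(A,o2-o1,rcond=None)[0]
    p,q=o1+s[0]*d1,o2+s[1]*d2
    return (p+q)/2,np.linalg.norm(p-q)
E
python3 - <<'E'
import cv2
t=cv2.imread('pics/top0.png');s=cv2.imread('pics/side0.png')
cv2.imwrite('pics/tc.png',cv2.resize(t[130:310,135:395],None,fx=3,fy=3,interpolation=cv2.INTER_CUBIC))
cv2.imwrite('pics/sc.png',cv2.resize(s[70:310,120:320],None,fx=2.5,fy=2.5,interpolation=cv2.INTER_CUBIC))
E
```

```text
(no output)
```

View pics/tc.png

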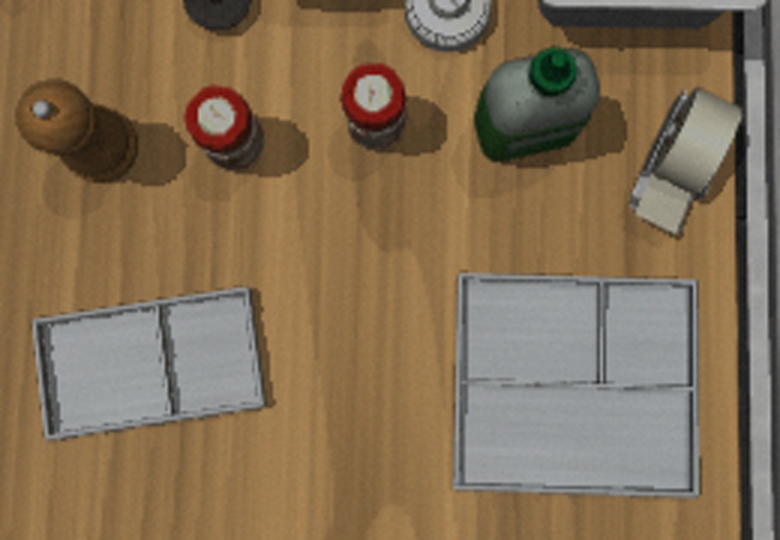

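View pics/sc.png

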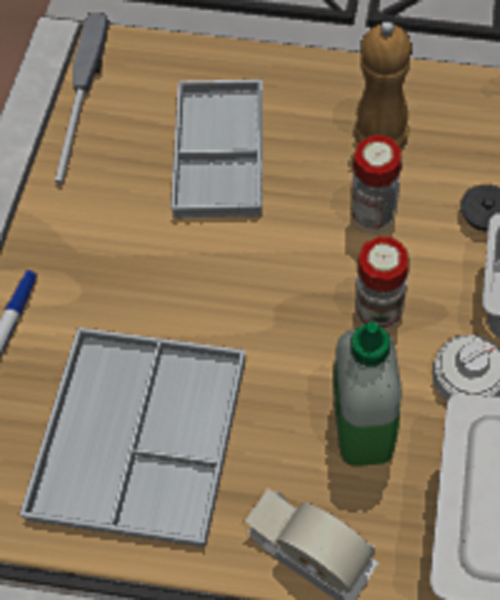

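Run:
```python
from h import *
np.set_printoptions(precision=1,suppress=True)
T=eyes.camera_info('top');S=eyes.camera_info('side')
t=lambda x,y:(135+x/3,130+y/3); s=lambda x,y:(120+x/2.5,70+y/2.5)
for n,a,b,z in [('mill',(42,108),(388,28),170),('j1',(215,115),(377,154),116),('j2',(374,93),(384,258),116),('noz',(558,62),(371,328),216),('cap',(551,74),(371,345),193)]:
    p,e=tri(T,t(*a),S,s(*b)); print(n,p,e,plane(T,t(*a),z),plane(S,s(*b),z))
for n,tc,sc in [('two',[(35,320),(248,289),(267,408),(46,438)],[(178,82),(174,216),(262,215),(263,80)]),('three',[(459,273),(696,281),(697,495),(455,489)],[(79,330),(244,353),(205,543),(24,517)])]:
    P=np.array([plane(T,t(*a),28)[:2] for a in tc]);Q=np.array([plane(S,s(*b),28)[:2] for b in sc])
    print(n,P.tolist(),P.mean(0),Q.mean(0),np.linalg.norm(np.roll(P,1,0)-P,axis=1),np.linalg.norm(np.roll(Q,1,0)-Q,axis=1))
    for A in (P,):
        d=A[0]+A[3]-A[1]-A[2]; e=A[0]+A[1]-A[2]-A[3]
        print('yaw',np.degrees(np.arctan2(-d[0],d[1])),np.degrees(np.arctan2(e[1],e[0])))
# tape
for uv,z in [((697,90),87),((740,105),60),((665,205),50)]: print(plane(T,t(*uv),z))
im=cv2.imread('pics/top0.png');hsv=cv2.cvtColor(im,cv2.COLOR_BGR2HSV)
for nm,im,I in [('t',im,T),('s',cv2.imread('pics/side0.png'),S)]:
    hsv=cv2.cvtColor(im,cv2.COLOR_BGR2HSV)
    m=((hsv[...,0]<6)|(hsv[...,0]>174))&(hsv[...,1]>150)&(hsv[...,2]>70)
    for c in cv2.findContours(m.astype('uint8'),0,2)[0]:
        if cv2.contourArea(c)>100:
            e=cv2.minEnclosingCircle(c); print(nm,'cap',e,plane(I,e[0],106))
```

```text
mill [650.  272.7 162.2] 3.827634558741836 [646.6 269.5 170. ] [652.1 266.4 170. ]
j1 [656.3 164.8 113.3] 0.9159517696848272 [655.3 164.2 116. ] [656.9 163.  116. ]
j2 [675.1  54.1 114. ] 2.7167118628920788 [673.4  53.5 116. ] [676.4  53.6 116. ]
noz [675.1 -61.9 211.1] 2.1276031992264888 [672.8 -61.6 216. ] [676.1 -63.7 216. ]
cap [675.5 -61.1 180.1] 3.3711873644291153 [670.8 -60.2 193. ] [677.3 -66.3 193. ]
two [[512.346910033176, 307.70341553629464], [539.7316776365388, 147.21172945932756], [451.4685001484048, 129.446716249227], [425.0217337773726, 293.7957229344096]] [482.1 219.5] [488.2 215.6] [ 88.4 162.8  90.  166.5] [ 92.2 172.9  87.9 174.4]
yaw 9.409357128379046 10.225086260798182
three [[555.7259848793115, -11.937150234780926], [554.0480731470492, -189.84164680960905], [397.0135623791257, -188.9318274803659], [396.3622159029997, -11.580002800880333]] [ 475.8 -100.6] [ 480.2 -102.2] [159.4 177.9 157.  177.4] [177.6 157.1 176.2 156.2]
yaw -0.165564099334486 -0.22943064158407564
[ 687.  -177.8   87. ]
[ 682.7 -215.9   60. ]
[ 608.1 -162.3   50. ]
t cap ((207.0, 169.0), 10.440406799316406) [655.9 165.  106. ]
t cap ((258.7790832519531, 160.98837280273438), 10.494951248168945) [675.6  55.7 106. ]
s cap ((272.82177734375, 173.40098571777344), 9.858734130859375) [674.5  58.8 106. ]
s cap ((270.6666564941406, 131.6666717529297), 8.975381851196289) [656.1 170.2 106. ]
```

Call:
servo_tool(
  rot=[
    [0,0,-1],
    [0,0,-1],
    [0,0,-1],
    [0,0,-1],
    [0,0,-1],
    [0,0,-1],
    [0,0,-1],
    [0,0,-1],
  ],
  linear=[
    [1,0,-0.5],
    [1,0,-0.5],
    [1,0,-0.5],
    [1,0,-0.5],
    [1,0,-0.5],
    [1,0,-0.5],
    [1,0,-0.5],
    [1,0,-0.5],
  ],
  claw=[1,1,1,1,1,1,1,1],
)

```text
t: 1.1
tool_pos: [354.7, -461.4, 299.3]
ee_rot: [-0.0, 0.889, 0.457, 0.0]
contact_force: [0.5, 0.1, 0.2]
gripper_width: 92.9
gripper_force: 0.0
```

Call:
servo_tool(
  rot=[
    [0,0,-1],
    [0,0,-1],
    [0,0,-1],
    [0,0,-1],
    [0,0,-1],
    [0,0,-1],
    [0,0,-1],
    [0,0,-1],
  ],
  linear=[
    [1,0,0],
    [1,0,0],
    [1,0,0],
    [1,0,0],
    [1,0,0],
    [1,0,0],
    [1,0,0],
    [1,0,0],
  ],
  claw=[1,1,1,1,1,1,1,1],
)

```text
t: 2.1
tool_pos: [412.8, -314.4, 298.1]
ee_rot: [-0.0, 0.729, 0.685, -0.0]
contact_force: [0.7, 0.3, -0.0]
gripper_width: 92.9
gripper_force: 0.0
```

Call:
servo_tool(
  rot=[
    [0,0,-0.95],
    [0,0,0],
    [0,0,0],
    [0,0,0],
    [0,0,0],
    [0,0,0],
    [0,0,0],
    [0,0,0],
  ],
  linear=[
    [1,0.4,0],
    [1,0.4,0],
    [1,0.4,0],
    [1,0.4,0],
    [1,0.4,0],
    [1,0.4,0],
    [1,0.4,0],
    [1,0.4,0],
  ],
  claw=[1,1,1,1,1,1,1,1],
)

```text
t: 3.1
tool_pos: [478.0, -155.1, 298.2]
ee_rot: [-0.0, 0.707, 0.708, -0.0]
contact_force: [0.7, 0.4, 0.4]
gripper_width: 93.2
gripper_force: 0.0
```

Call:
servo_tool(
  rot=[
    [0,0,0],
    [0,0,0],
    [0,0,0],
    [0,0,0],
    [0,0,0],
    [0,0,0],
    [0,0,0],
    [0,0,0],
  ],
  linear=[
    [1,0.4,0],
    [1,0.4,0],
    [1,0.4,0],
    [1,0.4,0],
    [1,0.4,0],
    [1,0.4,0],
    [1,0.4,0],
    [1,0.4,0],
  ],
  claw=[1,1,1,1,1,1,1,1],
)

```text
t: 4.1
tool_pos: [541.9, 4.8, 298.1]
ee_rot: [-0.0, 0.707, 0.708, -0.0]
contact_force: [-0.4, -0.4, -0.2]
gripper_width: 92.7
gripper_force: 0.0
```

Call:
servo_tool(
  rot=[
    [0,0,0],
    [0,0,0],
    [0,0,0],
    [0,0,0],
    [0,0,0],
    [0,0,0],
    [0,0,0],
    [0,0,0],
  ],
  linear=[
    [1,0.4,0],
    [1,0.4,0],
    [1,0.4,0],
    [1,0.4,0],
    [1,0.4,0],
    [1,0.4,0],
    [1,0.4,0],
    [1,0.4,0],
  ],
  claw=[1,1,1,1,1,1,1,1],
)

```text
t: 5.1
tool_pos: [606.8, 164.8, 298.6]
ee_rot: [-0.0, 0.707, 0.707, -0.0]
contact_force: [-0.2, 0.6, 0.3]
gripper_width: 92.7
gripper_force: 0.0
```

```bash
cat > w.py <<'E'
import sys,pickle
from h import *
n=sys.argv[1]
s=bot.sense(); I=eyes.camera_info('wrist'); im=eyes.snapshot('wrist')
cv2.imwrite(f'pics/{n}.png',im[:,:,::-1]); pickle.dump(I,open(f'pics/{n}.pkl','wb'))
print(s['t'],s['tool_pos'],I['origin'])
E
python3 w.py w1
```

```text
5.1 [606.7948757  164.83168442 298.57265668] [607.39148001 240.72613016 464.83748584]
```

View pics/w1.png

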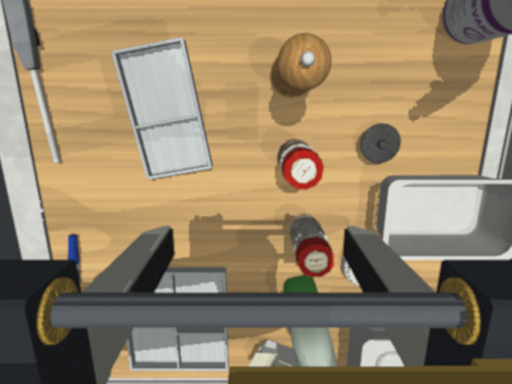

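Run:
```python
from h import *; import pickle
np.set_printoptions(precision=1,suppress=True)
I=pickle.load(open('pics/w1.pkl','rb'))
for n,uv,z in [('knob',(308,59),168),('head',(304,61),144),('j1',(304,168),114),('j2',(316,259),114),('t2a',(114,51),28),('b',(183,39),28),('c',(212,166),28),('d',(150,179),28)]: print(n,plane(I,uv,z))
print(np.mean([plane(I,u,28) for u in [(114,51),(183,39),(212,166),(150,179)]],0))
T=eyes.camera_info('top'); t=lambda x,y:(135+x/3,130+y/3)
print(tri(T,t(42,108),I,(308,59)),tri(T,t(215,115),I,(303,168)))
```

```text
knob [649.5 271.8 168. ]
head [649.3 272.6 144. ]
j1 [657.3 166.6 114. ]
j2 [675.6  56.9 114. ]
t2a [429.5 295.9  28. ]
b [515.5 309.5  28. ]
c [544.8 151.3  28. ]
d [459.1 133.3  28. ]
[487.2 222.5  28. ]
(array([650.2, 273.3, 156.9]), np.float64(1.8738863206902203)) (array([657. , 165.4, 108.3]), np.float64(0.11674583577401698))
```

Call:
servo_tool(
  rot=[
    [0,0,0],
    [0,0,0],
    [0,0,0],
    [0,0,0],
    [0,0,0],
    [0,0,0],
    [0,0,0],
    [0,0,0],
  ],
  linear=[
    [0.9,0.35,0.4],
    [0.9,0.35,0.4],
    [0.9,0.35,0.4],
    [0.9,0.35,0.4],
    [0.9,0.35,0.4],
    [0.8,0.35,0.4],
    [0,0,0.8],
    [0,0,0.8],
  ],
  claw=[1,1,1,1,1,1,1,1],
)

```text
t: 6.15
tool_pos: [648.2, 269.1, 217.1]
ee_rot: [-0.0, 0.707, 0.707, -0.0]
contact_force: [0.4, 0.0, 1.3]
gripper_width: 92.9
gripper_force: 0.0
```

Call:
servo_tool(
  rot=[
    [0,0,0],
    [0,0,0],
    [0,0,0],
    [0,0,0],
    [0,0,0],
    [0,0,0],
    [0,0,0],
    [0,0,0],
  ],
  linear=[
    [0,0,1],
    [0,0,1],
    [0,0,1],
    [0,0,1],
    [0,0,0.8],
    [0,0,0],
    [0,0,0],
    [0,0,0],
  ],
  claw=[1,1,1,1,1,1,1,1],
)

```text
t: 7.15
tool_pos: [649.1, 269.7, 124.1]
ee_rot: [0.0, 0.707, 0.707, 0.001]
contact_force: [-0.4, 0.8, 0.2]
gripper_width: 93.3
gripper_force: 0.0
```

Call:
servo_tool(
  rot=[
    [0,0,0],
    [0,0,0],
    [0,0,0],
    [0,0,0],
    [0,0,0],
    [0,0,0],
    [0,0,0],
    [0,0,0],
  ],
  linear=[
    [0,0,0],
    [0,0,0],
    [0,0,0],
    [0,0,0],
    [0,0,0],
    [0,0,0],
    [0,0,0],
    [0,0,0],
  ],
  claw=[-1,-1,-1,-1,-1,-1,-1,-1],
  grip_force=25,
)

```text
t: 8.15
tool_pos: [648.4, 269.4, 122.6]
ee_rot: [0.0, 0.707, 0.707, 0.0]
contact_force: [1.3, 0.6, -1.0]
gripper_width: 47.4
gripper_force: 24.9
```

Call:
servo_tool(
  rot=[
    [0,0,0],
    [0,0,0],
    [0,0,0],
    [0,0,0],
    [0,0,0],
    [0,0,0],
    [0,0,0],
    [0,0,0],
  ],
  linear=[
    [0,0,-0.3],
    [0,0,-0.6],
    [0,0,-0.6],
    [0,0,-0.5],
    [0,-0.5,0],
    [0,-0.7,0],
    [0,-0.8,0],
    [0,-0.8,0],
  ],
  claw=[-1,-1,-1,-1,-1,-1,-1,-1],
)

```text
t: 9.15
tool_pos: [590.9, 269.4, 162.0]
ee_rot: [-0.0, 0.707, 0.707, -0.0]
contact_force: [-0.4, -0.4, -2.6]
gripper_width: 47.4
gripper_force: 24.9
```

Call:
servo_tool(
  rot=[
    [0,0,0],
    [0,0,0],
    [0,0,0],
    [0,0,0],
    [0,0,0],
    [0,0,0],
    [0,0,0],
    [0,0,0],
  ],
  linear=[
    [-0.1,-0.8,0],
    [-0.1,-0.8,0],
    [-0.1,-0.8,0],
    [-0.1,-0.8,0],
    [-0.1,-0.8,0],
    [-0.1,-0.8,0],
    [-0.1,-0.5,0],
    [-0.1,-0.3,0],
  ],
  claw=[-1,-1,-1,-1,-1,-1,-1,-1],
)

```text
t: 10.15
tool_pos: [479.6, 253.4, 162.5]
ee_rot: [-0.0, 0.707, 0.707, -0.0]
contact_force: [-0.0, 0.6, -2.2]
gripper_width: 47.3
gripper_force: 24.9
```

Run:
```python
from h import *
s=bot.sense(); print(s['tool_pos'],s['gripper_width'],s['contact_force'])
a=eyes.snapshot('side')[:,:,::-1]; b=eyes.snapshot('top')[:,:,::-1]
cv2.imwrite('pics/c1.png',np.hstack([cv2.resize(a[40:220,120:320],None,fx=2,fy=2),cv2.resize(b[130:310,100:300],None,fx=2,fy=2)]))
```

```text
[479.59054327 253.42062527 162.50362759] 47.28249560960333 [-0.00810942  0.55144158 -2.23657394]
```

View pics/c1.png

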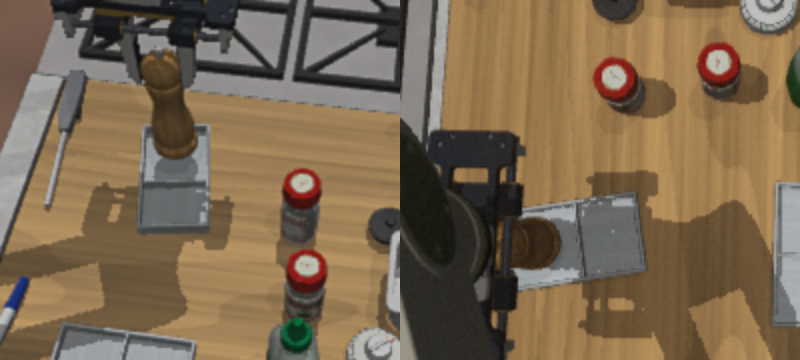

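Run:
```python
from h import *
T=eyes.camera_info('top');S=eyes.camera_info('side')
print(plane(T,(167,251),55),plane(S,(120+175/2,40+147/2),50))
```

```text
[481.51138088 252.8346597   55.        ] [483.9177591  245.78802156  50.        ]
```

Call:
servo_tool(
  rot=[
    [0,0,0],
    [0,0,0],
    [0,0,0],
    [0,0,0],
    [0,0,0],
    [0,0,0],
    [0,0,0],
    [0,0,0],
  ],
  linear=[
    [0,0,0.5],
    [0,0,0.5],
    [0,0,0.4],
    [0,0,0.2],
    [0,0,0.1],
    [0,0,0.1],
    [0,0,0.05],
    [0,0,0],
  ],
  claw=[-1,-1,-1,-1,-1,-1,-1,-1],
)

```text
t: 11.25
tool_pos: [480.4, 253.6, 125.8]
ee_rot: [0.0, 0.707, 0.707, 0.0]
contact_force: [-0.1, -0.1, -2.1]
gripper_width: 47.2
gripper_force: 24.9
```

Call:
servo_tool(
  rot=[
    [0,0,0],
    [0,0,0],
    [0,0,0],
    [0,0,0],
    [0,0,0],
    [0,0,0],
    [0,0,0],
    [0,0,0],
  ],
  linear=[
    [0,0,0.05],
    [0,0,0.05],
    [0,0,0],
    [0,0,0],
    [0,0,0],
    [0,0,0],
    [0,0,0],
    [0,0,0],
  ],
  claw=[-1,-1,-1,-1,-1,-1,-1,-1],
)

```text
t: 12.25
tool_pos: [481.0, 253.9, 125.4]
ee_rot: [0.0, 0.707, 0.707, 0.001]
contact_force: [-2.4, -0.4, 8.3]
gripper_width: 47.4
gripper_force: 24.9
```

Call:
servo_tool(
  rot=[
    [0,0,0],
    [0,0,0],
    [0,0,0],
    [0,0,0],
    [0,0,0],
    [0,0,0],
    [0,0,0],
    [0,0,0],
  ],
  linear=[
    [0,0,0],
    [0,0,0],
    [0,0,0],
    [0,0,0],
    [0,0,-0.5],
    [0,0,-1],
    [0,0,-1],
    [0,0,-1],
  ],
  claw=[1,1,1,1,1,1,1,1],
)

```text
t: 13.25
tool_pos: [480.8, 253.7, 196.0]
ee_rot: [0.0, 0.707, 0.707, 0.001]
contact_force: [0.9, -0.3, -0.2]
gripper_width: 92.6
gripper_force: 0.0
```

Call:
servo_tool(
  rot=[
    [0,0,0],
    [0,0,0],
    [0,0,0],
    [0,0,0],
    [0,0,0],
    [0,0,0],
    [0,0,0],
    [0,0,0],
  ],
  linear=[
    [-0.4,0.9,0],
    [-0.5,1,0],
    [-0.5,1,0],
    [-0.5,1,0],
    [-0.5,1,0],
    [-0.5,1,0],
    [-0.5,1,0],
    [-0.5,1,0],
  ],
  claw=[1,1,1,1,1,1,1,1],
)

```text
t: 14.25
tool_pos: [639.4, 174.0, 192.5]
ee_rot: [-0.0, 0.708, 0.707, -0.001]
contact_force: [0.9, 0.1, 0.3]
gripper_width: 92.8
gripper_force: 0.0
```

Call:
servo_tool(
  rot=[
    [0,0,0],
    [0,0,0],
    [0,0,0],
    [0,0,0],
    [0,0,0],
    [0,0,0],
    [0,0,0],
    [0,0,0],
  ],
  linear=[
    [-0.5,0.9,0],
    [0,0,0],
    [0,0,0],
    [0,0,0],
    [0,0,0],
    [0,0,0],
    [0,0,0],
    [0,0,0],
  ],
  claw=[1,1,1,1,1,1,1,1],
)

```text
t: 15.25
tool_pos: [656.2, 165.5, 193.7]
ee_rot: [0.0, 0.707, 0.707, 0.0]
contact_force: [-0.4, -0.2, 0.6]
gripper_width: 93.1
gripper_force: 0.0
```

```bash
python3 w.py w2
```

```text
15.25 [656.23991772 165.47592849 193.69463849] [656.8106366  241.39196218 359.97435119]
```

View pics/w2.png

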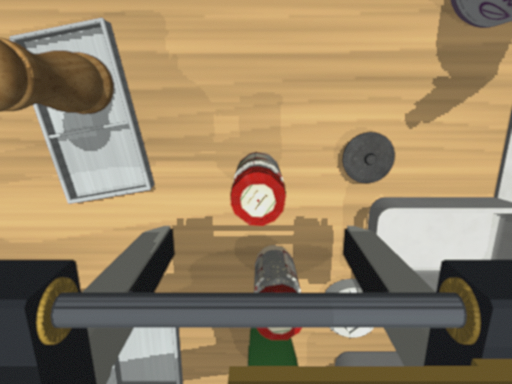

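Call:
servo_tool(
  rot=[
    [0,0,0],
    [0,0,0],
    [0,0,0],
    [0,0,0],
    [0,0,0],
    [0,0,0],
    [0,0,0],
    [0,0,0],
  ],
  linear=[
    [0,0,1],
    [0,0,1],
    [0,0,1],
    [0,0,1],
    [0,0,0.9],
    [0,0,0.5],
    [0,0,0],
    [0,0,0],
  ],
  claw=[1,1,1,1,1,1,1,1],
)

```text
t: 16.3
tool_pos: [656.9, 165.6, 86.6]
ee_rot: [0.0, 0.707, 0.707, 0.001]
contact_force: [0.6, -0.3, -0.3]
gripper_width: 92.8
gripper_force: 0.0
```

Call:
servo_tool(
  rot=[
    [0,0,0],
    [0,0,0],
    [0,0,0],
    [0,0,0],
    [0,0,0],
    [0,0,0],
    [0,0,0],
    [0,0,0],
  ],
  linear=[
    [0,0,0],
    [0,0,0],
    [0,0,0],
    [0,0,0],
    [0,0,0],
    [0,0,0],
    [0,0,0],
    [0,0,0],
  ],
  claw=[-1,-1,-1,-1,-1,-1,-1,-1],
  grip_force=25,
)

```text
t: 17.3
tool_pos: [656.2, 165.4, 85.6]
ee_rot: [-0.0, 0.707, 0.707, -0.0]
contact_force: [0.8, 0.2, -0.5]
gripper_width: 44.4
gripper_force: 25.0
```

Run:
```python
from h import *; import pickle
I=pickle.load(open('pics/w2.pkl','rb'))
b,c,d=[plane(I,u,28)[:2] for u in [(105,19),(153,187),(67,202)]]
print(b,c,d,'centre',(b+d)/2,'yaw',np.degrees(np.arctan2(c[0]-b[0],b[1]-c[1])),np.linalg.norm(b-c),np.linalg.norm(c-d))
```

```text
[516.72154679 310.51661422] [546.52356319 151.0932193 ] [453.72832932 134.67799361] centre [485.22493806 222.59730391] yaw 10.588450256663382 162.18501481389268 94.23595419808467
```

Call:
servo_tool(
  rot=[
    [0,0,0],
    [0,0,0],
    [0,0,0],
    [0,0,0],
    [0,0,0],
    [0,0,0],
    [0,0,0],
    [0,0,0],
  ],
  linear=[
    [0,0,-0.3],
    [0,0,-0.6],
    [0,0,-0.6],
    [0,0,-0.5],
    [0,-0.5,0],
    [0,-0.7,0],
    [0,-0.8,0],
    [0,-0.8,0],
  ],
  claw=[-1,-1,-1,-1,-1,-1,-1,-1],
)

```text
t: 18.3
tool_pos: [598.8, 165.4, 125.0]
ee_rot: [-0.0, 0.707, 0.707, -0.0]
contact_force: [0.4, 0.7, -1.3]
gripper_width: 44.0
gripper_force: 25.0
```

Call:
servo_tool(
  rot=[
    [0,0,0],
    [0,0,0],
    [0,0,0],
    [0,0,0],
    [0,0,0],
    [0,0,0],
    [0,0,0],
    [0,0,0],
  ],
  linear=[
    [0.1,-0.9,0],
    [0.1,-0.9,0],
    [0.1,-0.9,0],
    [0.1,-0.9,0],
    [0.05,-0.8,0],
    [0,-0.5,0],
    [0,-0.4,0],
    [0,0,0],
  ],
  claw=[-1,-1,-1,-1,-1,-1,-1,-1],
)

```text
t: 19.3
tool_pos: [493.9, 174.5, 125.6]
ee_rot: [0.0, 0.707, 0.707, 0.0]
contact_force: [0.6, -0.5, -0.3]
gripper_width: 44.3
gripper_force: 25.0
```

Call:
servo_tool(
  rot=[
    [0,0,0],
    [0,0,0],
    [0,0,0],
    [0,0,0],
    [0,0,0],
    [0,0,0],
    [0,0,0],
    [0,0,0],
  ],
  linear=[
    [0,0,0.5],
    [0,0,0.5],
    [0,0,0.4],
    [0,0,0.2],
    [0,0,0.1],
    [0,0,0.1],
    [0,0,0],
    [0,0,0],
  ],
  claw=[-1,-1,-1,-1,-1,-1,-1,-1],
)

```text
t: 20.3
tool_pos: [494.5, 174.6, 89.9]
ee_rot: [0.0, 0.707, 0.707, 0.0]
contact_force: [-0.0, 0.1, -0.6]
gripper_width: 43.8
gripper_force: 25.0
```

Call:
servo_tool(
  rot=[
    [0,0,0],
    [0,0,0],
    [0,0,0],
    [0,0,0],
    [0,0,0],
    [0,0,0],
    [0,0,0],
    [0,0,0],
  ],
  linear=[
    [0,0,0.05],
    [0,0,0.05],
    [0,0,0],
    [0,0,0],
    [0,0,0],
    [0,0,0],
    [0,0,0],
    [0,0,0],
  ],
  claw=[-1,-1,-1,-1,-1,-1,-1,-1],
)

```text
t: 21.3
tool_pos: [494.5, 174.7, 88.5]
ee_rot: [0.0, 0.707, 0.707, 0.0]
contact_force: [-2.0, -1.2, 4.7]
gripper_width: 44.0
gripper_force: 25.0
```

Call:
servo_tool(
  rot=[
    [0,0,0],
    [0,0,0],
    [0,0,0],
    [0,0,0],
    [0,0,0],
    [0,0,0],
    [0,0,0],
    [0,0,0],
  ],
  linear=[
    [0,0,0],
    [0,0,0],
    [0,0,0],
    [0,0,0],
    [0,0,-0.5],
    [0,0,-1],
    [0,0,-1],
    [0,0,-1],
  ],
  claw=[1,1,1,1,1,1,1,1],
)

```text
t: 22.3
tool_pos: [494.5, 174.6, 159.1]
ee_rot: [0.0, 0.707, 0.707, 0.0]
contact_force: [0.4, -0.6, 0.4]
gripper_width: 93.0
gripper_force: 0.0
```

Call:
servo_tool(
  rot=[
    [0,0,0],
    [0,0,0],
    [0,0,0],
    [0,0,0],
    [0,0,0],
    [0,0,0],
    [0,0,0],
    [0,0,0],
  ],
  linear=[
    [-1,0.2,-1],
    [-1,0.2,-1],
    [-1,0.2,-1],
    [-1,0.2,-1],
    [-1,0.2,-1],
    [-1,0.2,-1],
    [-1,0.2,-1],
    [-1,0.2,0],
  ],
  claw=[1,1,1,1,1,1,1,1],
)

```text
t: 23.3
tool_pos: [527.2, 13.8, 300.8]
ee_rot: [0.002, 0.707, 0.707, 0.001]
contact_force: [0.7, 1.2, -0.1]
gripper_width: 93.3
gripper_force: 0.0
```

Call:
servo_tool(
  rot=[
    [0,0,0],
    [0,0,0],
    [0,0,0],
    [0,0,0],
    [0,0,0],
    [0,0,0],
    [0,0,0],
    [0,0,0],
  ],
  linear=[
    [-1,0.3,0],
    [-1,0.3,0],
    [-1,0.3,0],
    [-1,0.3,0],
    [-1,0.3,0],
    [-1,0.3,0],
    [-1,0.3,0],
    [-1,0.3,0],
  ],
  claw=[1,1,1,1,1,1,1,1],
)

```text
t: 24.3
tool_pos: [574.5, -146.9, 297.6]
ee_rot: [-0.0, 0.707, 0.707, 0.0]
contact_force: [0.2, 1.9, -0.3]
gripper_width: 93.0
gripper_force: 0.0
```

Call:
servo_tool(
  rot=[
    [0,0,0],
    [0,0,0],
    [0,0,0],
    [0,0,0],
    [0,0,0],
    [0,0,0],
    [0,0,0],
    [0,0,0],
  ],
  linear=[
    [-1,0.3,0],
    [-1,0.3,0],
    [-1,0.3,0],
    [-1,0.3,0],
    [0,0,0],
    [0,0,0],
    [0,0,0],
    [0,0,0],
  ],
  claw=[1,1,1,1,1,1,1,1],
)

```text
t: 25.3
tool_pos: [598.1, -224.9, 297.9]
ee_rot: [0.0, 0.707, 0.707, 0.0]
contact_force: [0.6, -0.3, 0.1]
gripper_width: 92.9
gripper_force: 0.0
```

```bash
python3 w.py w3
```

```text
25.3 [ 598.05607737 -224.92571647  297.90402332] [ 598.52636792 -148.98800977  464.16476657]
```

View pics/w3.png

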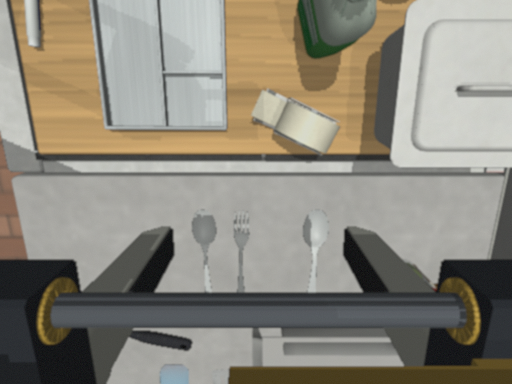

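Run:
```python
from h import *; import pickle
np.set_printoptions(precision=1,suppress=True)
I=pickle.load(open('pics/w3.pkl','rb'));T=eyes.camera_info('top')
for nm,J,(r0,r1,c0,c1) in [('w3',I,(70,175,235,350)),('top0',T,(150,215,338,386))]:
    im=cv2.imread(f'pics/{nm}.png');h=cv2.cvtColor(im,cv2.COLOR_BGR2HSV)
    m=((h[...,0]>12)&(h[...,0]<35)&(h[...,1]>25)&(h[...,1]<75)&(h[...,2]>110)).astype('uint8')
    k=np.zeros_like(m);k[r0:r1,c0:c1]=m[r0:r1,c0:c1]
    for c in cv2.findContours(k,0,2)[0]:
        if cv2.contourArea(c)>60:
            r=cv2.minAreaRect(c);print(nm,cv2.contourArea(c),r,cv2.boxPoints(r).tolist(),cv2.approxPolyDP(c,2.5,True)[:,0].tolist())
for u in [(225,129),(106,129)]: print(plane(I,u,28))
cv2.imwrite('pics/z.png',cv2.resize(cv2.imread('pics/w3.png')[80:165,235:355],None,fx=5,fy=5,interpolation=cv2.INTER_CUBIC))
```

```text
w3 2200.0 ((294.6251525878906, 119.8974609375), (85.89292907714844, 37.878578186035156), 26.221967697143555) [[247.73004150390625, 117.91180419921875], [264.4666748046875, 83.93135070800781], [341.520263671875, 121.88311767578125], [324.78363037109375, 155.8635711669922]] [[262, 90], [251, 114], [254, 121], [256, 117], [275, 125], [277, 130], [296, 139], [310, 112], [266, 92], [269, 89], [292, 98], [335, 121], [333, 124], [317, 116], [309, 141], [305, 143], [321, 154], [327, 150], [339, 127], [337, 120], [268, 88]]
top0 191.5 ((355.5862121582031, 197.53448486328125), (15.227017402648926, 15.041321754455566), 21.801406860351562) [[345.7241516113281, 201.6896514892578], [351.3103332519531, 187.72413635253906], [365.4482727050781, 193.3793182373047], [359.8620910644531, 207.34483337402344]] [[352, 188], [347, 201], [360, 207], [364, 194]]
top0 159.5 ((365.8000183105469, 182.90000915527344), (16.546903610229492, 11.627553939819336), 26.56505012512207) [[355.8000183105469, 184.40000915527344], [361.0000305175781, 174.00001525878906], [375.8000183105469, 181.40000915527344], [370.6000061035156, 191.8000030517578]] [[361, 174], [356, 184], [370, 190], [375, 183]]
top0 159.5 ((372.7586669921875, 168.39654541015625), (16.675920486450195, 12.21150016784668), 23.198589324951172) [[362.689697265625, 170.72413635253906], [367.50006103515625, 159.49998474121094], [382.82763671875, 166.06895446777344], [378.01727294921875, 177.29310607910156]] [[368, 161], [363, 170], [378, 177], [381, 167]]
[ 555.2 -188.9   28. ]
[ 399.1 -188.9   28. ]
```

View pics/z.png

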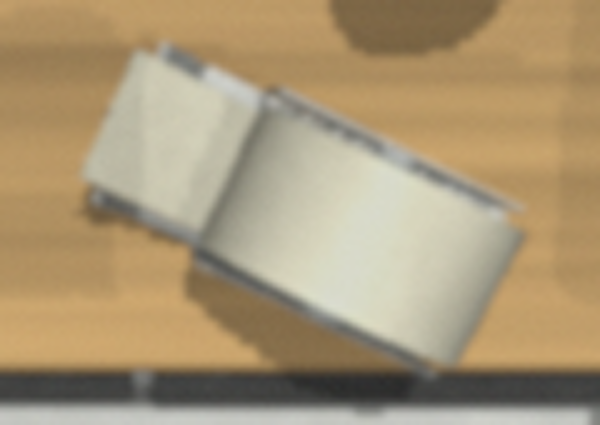

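Run:
```python
from h import *; import pickle
np.set_printoptions(precision=1,suppress=True)
I=pickle.load(open('pics/w3.pkl','rb'))
p=lambda x,y,z:plane(I,(235+x/5,80+y/5),z)[:2]
R0=p(485,298,58);L0=p(230,172,53);u1=p(525,235,60);l1=p(445,362,60);u2=p(260,105,70);l2=p(200,240,70)
tl=p(83,178,52);tu=p(138,50,52)
d=L0-R0;print(R0,L0,np.linalg.norm(d),np.degrees(np.arctan2(d[1],d[0])), (tl+tu)/2,np.linalg.norm(tl-tu))
e=(tl+tu)/2-R0;print('yaw',np.degrees(np.arctan2(e[1],e[0])))
d/=np.linalg.norm(d);print('grip(-8):',R0+d*41.2,L0-d*30,'origin',R0+d*49.2)
for a in (p(150,50,10),): pass
# bottle rough in w3: top cap not visible
```

```text
[ 689.7 -199.1] [ 626.6 -169.1] 69.88864737610794 154.5233041987927 [ 597.3 -155.5] 32.86194341311557
yaw 154.7318893361505
grip(-8): [ 652.5 -181.4] [ 653.7 -182. ] origin [ 645.3 -178. ]
```

Call:
servo_tool(
  rot=[
    [0,0,0],
    [0,0,0],
    [0,0,0],
    [0,0,0],
    [0,0,0],
    [0,0,0],
    [0,0,0],
    [0,0,0],
  ],
  linear=[
    [1,0.5,0],
    [1,0.5,0],
    [1,0.5,0],
    [1,0.5,0],
    [1,0.5,0],
    [1,0.5,0],
    [1,0.5,0],
    [1,0.3,0],
  ],
  claw=[1,1,1,1,1,1,1,1],
)

```text
t: 26.35
tool_pos: [674.7, -64.2, 297.5]
ee_rot: [-0.0, 0.707, 0.707, -0.0]
contact_force: [-0.4, -0.6, -0.1]
gripper_width: 92.7
gripper_force: 0.0
```

```bash
python3 w.py w4
```

```text
26.35 [674.70984323 -64.23526093 297.46379374] [675.32132407  11.6609269  463.71703415]
```

View pics/w4.png

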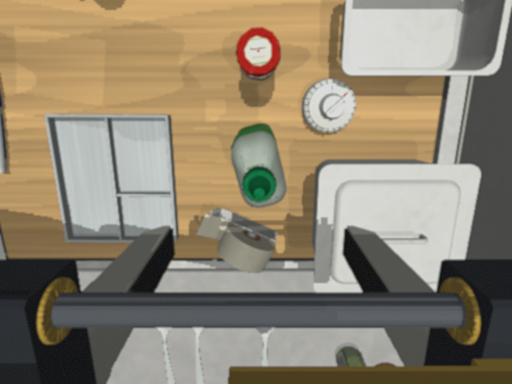

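Run:
```python
from h import *; import pickle
np.set_printoptions(precision=1,suppress=True)
I=pickle.load(open('pics/w4.pkl','rb'));T=eyes.camera_info('top')
im=cv2.imread('pics/w4.png');h=cv2.cvtColor(im,cv2.COLOR_BGR2HSV)
m=((h[...,0]>60)&(h[...,0]<90)&(h[...,1]>180)&(h[...,2]>50)).astype('uint8')
for c in cv2.findContours(m,0,2)[0]:
    if cv2.contourArea(c)>100: print(cv2.boundingRect(c),cv2.minEnclosingCircle(c))
print('cap',plane(I,(260,186),190),'noz',plane(I,(261,182),216),'j2',plane(I,(258,50),116))
P=np.array([plane(I,u,28)[:2] for u in [(47,117),(170,115),(178,240),(66,242)]]);print(P,P.mean(0))
t=lambda x,y:(135+x/3,130+y/3)
print(plane(T,t(551,72),193),plane(T,t(557,58),216), tri(T,t(557,60),I,(261,182)))
a,b,c=[plane(T,t(*u),z)[:2] for u,z in [((492,160),15),((585,122),15),((480,125),15)]]
print('base',a,b,np.degrees(np.arctan2(*(a-b)[::-1])),np.linalg.norm(a-b))
cv2.imwrite('pics/z2.png',cv2.resize(im[110:215,215:305],None,fx=5,fy=5,interpolation=cv2.INTER_CUBIC))
```

```text
(244, 168, 31, 33) ((258.5, 183.9375), 16.13248634338379)
cap [676.8 -62.  190. ] noz [677.4 -51.8 216. ] j2 [675.2  56.4 116. ]
[[ 401.2  -12.6]
 [ 561.   -10.2]
 [ 559.5 -186.1]
 [ 397.4 -189.1]] [479.8 -99.5]
[672.1 -60.2 193. ] [675.3 -61.  216. ] (array([679.1, -61.5, 189.7]), np.float64(6.467279775814112))
base [645.  -36.7] [ 676.5 -108.4] 113.7381192656009 78.40465546958643
```

View pics/z2.png

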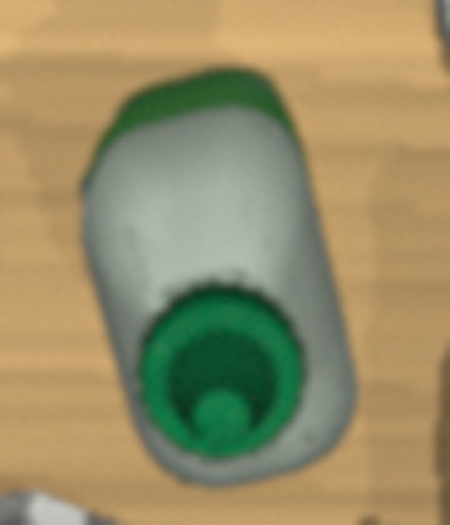

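Call:
servo_tool(
  rot=[
    [0,0,-1],
    [0,0,-1],
    [0,0,-1],
    [0,0,-1],
    [0,0,0],
    [0,0,0],
    [0,0,0],
    [0,0,0],
  ],
  linear=[
    [0.1,0,1],
    [0,0,1],
    [0,0,1],
    [0,0,1],
    [0,0,1],
    [0,0,0.6],
    [0,0,0.35],
    [0,0,0],
  ],
  claw=[1,1,1,1,1,1,1,1],
)

```text
t: 27.4
tool_pos: [674.0, -63.6, 178.4]
ee_rot: [-0.0, 0.602, 0.798, -0.0]
contact_force: [0.2, -0.8, 0.2]
gripper_width: 93.2
gripper_force: 0.0
```

Call:
servo_tool(
  rot=[
    [0,0,0],
    [0,0,0],
    [0,0,0],
    [0,0,0],
    [0,0,0],
    [0,0,0],
    [0,0,0],
    [0,0,0],
  ],
  linear=[
    [0,0,0],
    [0,0,0],
    [0,0,0],
    [0,0,0],
    [0,0,0],
    [0,0,0],
    [0,0,0],
    [0,0,0],
  ],
  claw=[-1,-1,-1,-1,-1,-1,-1,-1],
  grip_force=45,
)

```text
t: 28.4
tool_pos: [674.2, -63.5, 178.7]
ee_rot: [0.0, 0.602, 0.798, 0.0]
contact_force: [1.1, 0.0, -0.3]
gripper_width: 29.0
gripper_force: 45.0
```

Call:
servo_tool(
  rot=[
    [0,0,0],
    [0,0,0],
    [0,0,1],
    [0,0,1],
    [0,0,1],
    [0,0,1],
    [0,0,0],
    [0,0,0],
  ],
  linear=[
    [0,0,-0.3],
    [0,0,-0.6],
    [0,0,-0.6],
    [0,0,-0.6],
    [0,0,-0.4],
    [0,-0.3,0],
    [0,-0.7,0],
    [0,-0.8,0],
  ],
  claw=[-1,-1,-1,-1,-1,-1,-1,-1],
)

```text
t: 29.4
tool_pos: [637.7, -64.0, 229.0]
ee_rot: [-0.0, 0.707, 0.707, -0.0]
contact_force: [-0.4, 0.1, -6.0]
gripper_width: 28.7
gripper_force: 45.0
```

Call:
servo_tool(
  rot=[
    [0,0,0],
    [0,0,0],
    [0,0,0],
    [0,0,0],
    [0,0,0],
    [0,0,0],
    [0,0,0],
    [0,0,0],
  ],
  linear=[
    [0,-0.9,0],
    [0,-0.9,0],
    [0,-0.9,0],
    [0.3,-0.6,0],
    [0.6,0,0],
    [0.8,0,0],
    [0.9,0,0],
    [0.9,0,0],
  ],
  claw=[-1,-1,-1,-1,-1,-1,-1,-1],
)

```text
t: 30.4
tool_pos: [572.4, 7.8, 228.5]
ee_rot: [-0.0, 0.707, 0.707, 0.0]
contact_force: [-0.0, -0.2, -6.7]
gripper_width: 28.8
gripper_force: 45.0
```

Call:
servo_tool(
  rot=[
    [0,0,0],
    [0,0,0],
    [0,0,0],
    [0,0,0],
    [0,0,0],
    [0,0,0],
    [0,0,0],
    [0,0,0],
  ],
  linear=[
    [0.9,0,0],
    [0.9,0,0],
    [0.9,0.3,0],
    [0.9,0.5,0],
    [0.9,0.5,0],
    [0.9,0.4,0],
    [0.7,0.2,0],
    [0.3,0.2,0],
  ],
  claw=[-1,-1,-1,-1,-1,-1,-1,-1],
)

```text
t: 31.4
tool_pos: [614.4, 135.1, 228.4]
ee_rot: [-0.0, 0.707, 0.707, -0.0]
contact_force: [-0.7, -0.7, -5.0]
gripper_width: 28.9
gripper_force: 45.0
```

Run:
```python
from h import *
s=bot.sense(); print(s['tool_pos'],s['gripper_width'],s['contact_force'],s['wrist_torque'])
a=eyes.snapshot('side')[:,:,::-1]; b=eyes.snapshot('top')[:,:,::-1]
cv2.imwrite('pics/c2.png',np.hstack([cv2.resize(a[60:260,120:320],None,fx=2,fy=2),cv2.resize(b[110:310,110:310],None,fx=2,fy=2)]))
```

```text
[614.43491146 135.11483444 228.44563909] 28.927806385691934 [-0.74137786 -0.70829631 -4.96648878] [-0.03661765 -0.08382006  0.01543936]
```

View pics/c2.png

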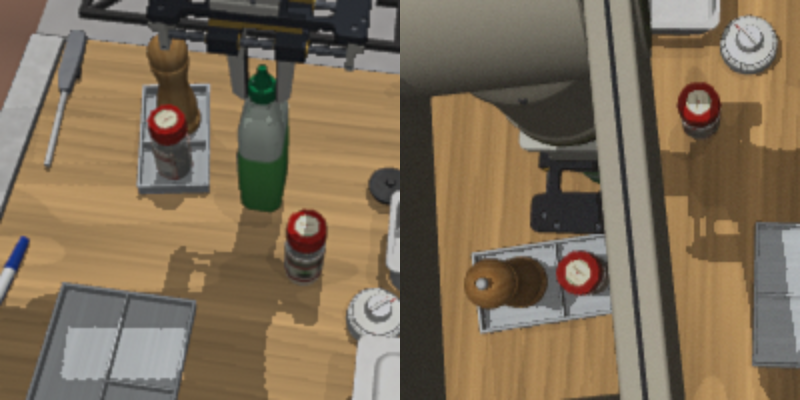

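Call:
servo_tool(
  rot=[
    [0,0,0],
    [0,0,0],
    [0,0,0],
    [0,0,0],
    [0,0,0],
    [0,0,0],
    [0,0,0],
    [0,0,0],
  ],
  linear=[
    [0.6,0,0],
    [0.8,0,0],
    [0,0,0.5],
    [0,0,0.8],
    [0,0,0.7],
    [0,0,0.2],
    [0,0,0.15],
    [0,0,0.1],
  ],
  claw=[-1,-1,-1,-1,-1,-1,-1,-1],
)

```text
t: 32.5
tool_pos: [614.6, 162.0, 180.0]
ee_rot: [0.0, 0.707, 0.707, 0.0]
contact_force: [-0.0, -0.4, -5.2]
gripper_width: 29.3
gripper_force: 45.0
```

Call:
servo_tool(
  rot=[
    [0,0,0],
    [0,0,0],
    [0,0,0],
    [0,0,0],
    [0,0,0],
    [0,0,0],
    [0,0,0],
    [0,0,0],
  ],
  linear=[
    [0,0,0.05],
    [0,0,0],
    [0,0,0],
    [0,0,0],
    [0,0,0],
    [0,0,0],
    [0,0,0],
    [0,0,0],
  ],
  claw=[-1,-1,-1,-1,-1,-1,-1,-1],
)

```text
t: 33.5
tool_pos: [614.3, 162.0, 178.7]
ee_rot: [0.0, 0.707, 0.707, 0.0]
contact_force: [0.4, 0.4, -4.4]
gripper_width: 29.3
gripper_force: 45.0
```

Call:
servo_tool(
  rot=[
    [0,0,0],
    [0,0,0],
    [0,0,0],
    [0,0,0],
    [0,0,0],
    [0,0,0],
    [0,0,0],
    [0,0,0],
  ],
  linear=[
    [0,0,0.05],
    [0,0,0],
    [0,0,0],
    [0,0,0],
    [0,0,0],
    [0,0,-1],
    [0,0,-1],
    [0,0,-1],
  ],
  claw=[-1,-1,1,1,1,1,1,1],
)

```text
t: 34.5
tool_pos: [614.9, 162.1, 240.4]
ee_rot: [0.001, 0.707, 0.707, 0.001]
contact_force: [-0.0, 0.2, -0.3]
gripper_width: 84.8
gripper_force: 0.0
```

Call:
servo_tool(
  rot=[
    [0,0,0],
    [0,0,0],
    [0,0,0],
    [0,0,0],
    [0,0,0],
    [0,0,0],
    [0,0,0],
    [0,0,0],
  ],
  linear=[
    [0,0,-0.5],
    [-1,0.1,0],
    [-1,0.1,0],
    [-1,0.1,0],
    [-1,0.1,0],
    [-1,0.1,0],
    [-1,0.1,0],
    [-1,0.1,0],
  ],
  claw=[1,1,1,1,1,1,1,1],
)

```text
t: 35.5
tool_pos: [628.3, 20.6, 247.7]
ee_rot: [0.0, 0.707, 0.707, 0.0]
contact_force: [0.8, -1.0, -0.1]
gripper_width: 92.7
gripper_force: 0.0
```

Call:
servo_tool(
  rot=[
    [0,0,0],
    [0,0,0],
    [0,0,0],
    [0,0,0],
    [0,0,0],
    [0,0,0],
    [0,0,0],
    [0,0,0],
  ],
  linear=[
    [-1,0.1,0],
    [-1,0.1,0],
    [-1,0.1,0],
    [-1,0.1,0],
    [-1,0.1,0],
    [-1,0.1,0],
    [-1,0.1,0],
    [-1,0.1,0],
  ],
  claw=[1,1,1,1,1,1,1,1],
)

```text
t: 36.5
tool_pos: [644.2, -139.3, 247.6]
ee_rot: [-0.0, 0.707, 0.707, 0.0]
contact_force: [-0.0, -0.0, 0.2]
gripper_width: 93.1
gripper_force: 0.0
```

Call:
servo_tool(
  rot=[
    [0,0,0],
    [0,0,0],
    [0,0,0],
    [0,0,-1],
    [0,0,-1],
    [0,0,-1],
    [0,0,-1],
    [0,0,-1],
  ],
  linear=[
    [-1,0.2,0],
    [-1,0.2,0],
    [-0.2,0,0],
    [0,0,0.5],
    [0,0,0.5],
    [0,0,0.5],
    [0,0,0.5],
    [0,0,0.5],
  ],
  claw=[1,1,1,1,1,1,1,1],
)

```text
t: 37.5
tool_pos: [652.1, -181.4, 197.3]
ee_rot: [-0.0, 0.573, 0.82, 0.0]
contact_force: [0.2, -0.7, -0.1]
gripper_width: 93.1
gripper_force: 0.0
```

Run:
```python
from h import *
np.set_printoptions(precision=1,suppress=True)
S=eyes.camera_info('side'); b=eyes.snapshot('side')[:,:,::-1]; cv2.imwrite('pics/s3.png',b)
h=cv2.cvtColor(b,cv2.COLOR_BGR2HSV)
m=((h[...,0]>60)&(h[...,0]<90)&(h[...,1]>180)&(h[...,2]>50)).astype('uint8')
for c in cv2.findContours(m,0,2)[0]:
    if cv2.contourArea(c)>60: r=cv2.boundingRect(c);print(r, plane(S,(r[0]+r[2]/2,r[1]+r[3]/2),195))
```

Call:
servo_tool(
  rot=[
    [0,0,-1],
    [0,0,-1],
    [0,0,-1],
    [0,0,-1],
    [0,0,-1],
    [0,0,-1],
    [0,0,-1],
    [0,0,-1],
  ],
  linear=[
    [0,0,0.5],
    [0,0,0.5],
    [0,0,0.5],
    [0,0,0.5],
    [0,0,0.5],
    [0,0,0.5],
    [0,0,0.5],
    [0,0,0.5],
  ],
  claw=[1,1,1,1,1,1,1,1],
)

```text
t: 38.55
tool_pos: [652.3, -181.6, 117.6]
ee_rot: [0.0, 0.325, 0.946, 0.0]
contact_force: [-0.6, 0.2, -0.2]
gripper_width: 92.7
gripper_force: 0.0
```

Call:
servo_tool(
  rot=[
    [0,0,-1],
    [0,0,-1],
    [0,0,-1],
    [0,0,-0.15],
    [0,0,0],
    [0,0,0],
    [0,0,0],
    [0,0,0],
  ],
  linear=[
    [0,0,0.2],
    [0,0,0.2],
    [0,0,0.2],
    [0,0,0],
    [0,0,0],
    [0,0,0],
    [0,0,0],
    [0,0,0],
  ],
  claw=[1,1,1,1,1,1,1,1],
)

```text
t: 39.55
tool_pos: [652.1, -182.0, 105.7]
ee_rot: [0.0, 0.22, 0.975, -0.0]
contact_force: [-0.2, -0.4, -0.4]
gripper_width: 93.2
gripper_force: 0.0
```

```bash
python3 w.py w5
python3 - <<'E'
import cv2,numpy as np
a=cv2.imread('pics/s3.png')[40:240,100:360]; w=cv2.imread('pics/w5.png')
cv2.imwrite('pics/c3.png',np.hstack([cv2.resize(a,(390,300)),cv2.resize(w,(400,300))]))
E
```

```text
39.55 [ 652.09634664 -181.99909949  105.70912278] [ 584.04062409 -149.39223666  271.99702888]
```

View pics/c3.png

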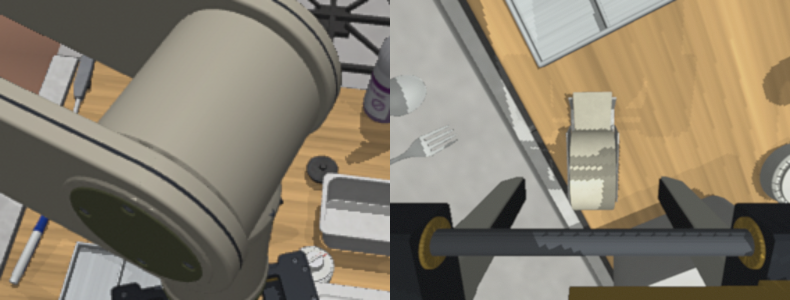

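Call:
servo_tool(
  rot=[
    [0,0,0],
    [0,0,0],
    [0,0,0],
    [0,0,0],
    [0,0,0],
    [0,0,0],
    [0,0,0],
    [0,0,0],
  ],
  linear=[
    [0,0,0.7],
    [0,0,0.8],
    [0,0,0.7],
    [0,0,0.5],
    [0,0,0],
    [0,0,0],
    [0,0,0],
    [0,0,0],
  ],
  claw=[1,1,1,1,1,1,1,1],
)

```text
t: 40.6
tool_pos: [652.5, -182.1, 52.3]
ee_rot: [0.001, 0.22, 0.975, -0.0]
contact_force: [-0.9, -0.2, -0.2]
gripper_width: 92.8
gripper_force: 0.0
```

Call:
servo_tool(
  rot=[
    [0,0,0],
    [0,0,0],
    [0,0,0],
    [0,0,0],
    [0,0,0],
    [0,0,0],
    [0,0,0],
    [0,0,0],
  ],
  linear=[
    [0,0,0],
    [0,0,0],
    [0,0,0],
    [0,0,0],
    [0,0,0],
    [0,0,0],
    [0,0,0],
    [0,0,0],
  ],
  claw=[-1,-1,-1,-1,-1,-1,-1,-1],
  grip_force=25,
)

```text
t: 41.6
tool_pos: [652.1, -181.8, 51.6]
ee_rot: [-0.0, 0.22, 0.975, 0.0]
contact_force: [0.5, -0.1, -0.2]
gripper_width: 36.0
gripper_force: 25.0
```

Call:
servo_tool(
  rot=[
    [0,0,0],
    [0,0,0],
    [0,0,0.5],
    [0,0,1],
    [0,0,1],
    [0,0,1],
    [0,0,1],
    [0,0,1],
  ],
  linear=[
    [0,0,-0.3],
    [0,0,-0.7],
    [0,0,-0.8],
    [0,0,-0.7],
    [0,0,-0.5],
    [0,0,0],
    [0,0,0],
    [0,0,0],
  ],
  claw=[-1,-1,-1,-1,-1,-1,-1,-1],
)

```text
t: 42.6
tool_pos: [652.6, -182.2, 113.3]
ee_rot: [0.001, 0.404, 0.915, 0.0]
contact_force: [0.3, 0.4, -2.2]
gripper_width: 35.8
gripper_force: 25.0
```

Call:
servo_tool(
  rot=[
    [0,0,1],
    [0,0,1],
    [0,0,1],
    [0,0,1],
    [0,0,1],
    [0,0,1],
    [0,0,1],
    [0,0,1],
  ],
  linear=[
    [0,0,0],
    [0,0,0],
    [0,0,0],
    [0,0,0],
    [0,0,0],
    [0,0,0],
    [0,0,0],
    [0,0,0],
  ],
  claw=[-1,-1,-1,-1,-1,-1,-1,-1],
)

```text
t: 43.6
tool_pos: [652.6, -182.2, 113.3]
ee_rot: [0.001, 0.64, 0.768, 0.0]
contact_force: [0.1, 0.7, -2.5]
gripper_width: 36.0
gripper_force: 25.0
```

Call:
servo_tool(
  rot=[
    [0,0,1],
    [0,0,1],
    [0,0,0.65],
    [0,0,0],
    [0,0,0],
    [0,0,0],
    [0,0,0],
    [0,0,0],
  ],
  linear=[
    [0,0,0],
    [0,0,0],
    [0,0,0],
    [0.2,-0.5,0],
    [0.4,-0.8,0],
    [0.4,-0.9,0],
    [0.4,-0.9,0],
    [0.4,-0.9,0],
  ],
  claw=[-1,-1,-1,-1,-1,-1,-1,-1],
)

```text
t: 44.6
tool_pos: [571.1, -145.5, 112.4]
ee_rot: [0.0, 0.707, 0.707, 0.0]
contact_force: [0.6, -0.1, -2.0]
gripper_width: 35.7
gripper_force: 25.0
```

Call:
servo_tool(
  rot=[
    [0,0,0],
    [0,0,0],
    [0,0,0],
    [0,0,0],
    [0,0,0],
    [0,0,0],
    [0,0,0],
    [0,0,0],
  ],
  linear=[
    [0.4,-0.9,0],
    [0.4,-0.9,0],
    [0.4,-0.9,0],
    [0.3,-0.9,0],
    [0.3,-0.9,0],
    [0.2,-0.9,0],
    [0,-0.8,0],
    [0,-0.3,0],
  ],
  claw=[-1,-1,-1,-1,-1,-1,-1,-1],
)

```text
t: 45.6
tool_pos: [441.3, -105.7, 112.1]
ee_rot: [0.0, 0.707, 0.707, 0.0]
contact_force: [-0.1, -0.4, -2.6]
gripper_width: 36.1
gripper_force: 25.0
```

Call:
servo_tool(
  rot=[
    [0,0,0],
    [0,0,0],
    [0,0,0],
    [0,0,0],
    [0,0,0],
    [0,0,0],
    [0,0,0],
    [0,0,0],
  ],
  linear=[
    [-0.1,-0.1,0.7],
    [0,0,0.8],
    [0,0,0.6],
    [0,0,0.4],
    [0,0,0.2],
    [0,0,0.1],
    [0,0,0.05],
    [0,0,0],
  ],
  claw=[-1,-1,-1,-1,-1,-1,-1,-1],
)

```text
t: 46.6
tool_pos: [440.3, -107.9, 54.9]
ee_rot: [0.0, 0.707, 0.707, 0.0]
contact_force: [0.4, -0.1, -2.2]
gripper_width: 35.9
gripper_force: 25.0
```

Call:
servo_tool(
  rot=[
    [0,0,0],
    [0,0,0],
    [0,0,0],
    [0,0,0],
    [0,0,0],
    [0,0,0],
    [0,0,0],
    [0,0,0],
  ],
  linear=[
    [0,0,0.05],
    [0,0,0],
    [0,0,0],
    [0,0,0],
    [0,0,0],
    [0,0,0],
    [0,0,0],
    [0,0,0],
  ],
  claw=[-1,-1,-1,-1,-1,-1,-1,-1],
)

```text
t: 47.6
tool_pos: [440.7, -108.0, 54.4]
ee_rot: [0.001, 0.707, 0.707, 0.0]
contact_force: [-1.5, 1.8, 5.4]
gripper_width: 35.7
gripper_force: 25.0
```

Call:
servo_tool(
  rot=[
    [0,0,0],
    [0,0,0],
    [0,0,0],
    [0,0,0],
    [0,0,0],
    [0,0,0],
    [0,0,0],
    [0,0,0],
  ],
  linear=[
    [0,0,0],
    [0,0,0],
    [0,0,0],
    [0,0,0],
    [0,0,-0.5],
    [0,0,-1],
    [0,0,-1],
    [0,0,-1],
  ],
  claw=[1,1,1,1,1,1,1,1],
)

```text
t: 48.6
tool_pos: [440.3, -107.9, 125.1]
ee_rot: [0.0, 0.707, 0.707, 0.0]
contact_force: [0.5, 0.6, 0.2]
gripper_width: 92.8
gripper_force: 0.0
```

Call:
servo_tool(
  rot=[
    [0,0,0],
    [0,0,0],
    [0,0,0],
    [0,0,0],
    [0,0,0],
    [0,0,0],
    [0,0,0],
    [0,0,0],
  ],
  linear=[
    [0.7,1,-0.5],
    [0.7,1,-0.5],
    [0.7,1,0],
    [0.7,1,0],
    [0.7,1,0],
    [0.7,1,0],
    [0.7,1,0],
    [0.7,1,0],
  ],
  claw=[1,1,1,1,1,1,1,1],
)

```text
t: 49.6
tool_pos: [601.0, 4.5, 144.4]
ee_rot: [0.0, 0.707, 0.707, 0.0]
contact_force: [0.4, -0.3, 0.2]
gripper_width: 93.1
gripper_force: 0.0
```

Call:
servo_tool(
  rot=[
    [0,0,0],
    [0,0,0],
    [0,0,0],
    [0,0,0],
    [0,0,0],
    [0,0,0],
    [0,0,0],
    [0,0,0],
  ],
  linear=[
    [0.7,1,0],
    [0.7,1,0],
    [0.7,1,0],
    [0.5,0.7,0],
    [0,0,0],
    [0,0,0],
    [0,0,0],
    [0,0,0],
  ],
  claw=[1,1,1,1,1,1,1,1],
)

```text
t: 50.6
tool_pos: [674.0, 55.6, 143.9]
ee_rot: [0.0, 0.708, 0.707, 0.0]
contact_force: [-0.0, 0.4, 0.4]
gripper_width: 93.1
gripper_force: 0.0
```

```bash
python3 w.py w6
python3 - <<'E'
from h import *; import pickle
I=pickle.load(open('pics/w6.pkl','rb'));h=cv2.cvtColor(cv2.imread('pics/w6.png'),cv2.COLOR_BGR2HSV)
m=(((h[...,0]<6)|(h[...,0]>174))&(h[...,1]>150)&(h[...,2]>70)).astype('uint8')
for c in cv2.findContours(m,0,2)[0]:
    if cv2.contourArea(c)>200: r=cv2.boundingRect(c);e=cv2.minEnclosingCircle(c)[0];print(r,e,plane(I,e,110))
E
```

```text
50.6 [673.95377875  55.5607133  143.85521737] [674.54879387 131.50300432 310.13146623]
(226, 180, 67, 72) (258.5, 216.41549682617188) [674.68850034  57.21111509 110.        ]
```

Call:
servo_tool(
  rot=[
    [0,0,0],
    [0,0,0],
    [0,0,0],
    [0,0,0],
    [0,0,0],
    [0,0,0],
    [0,0,0],
    [0,0,0],
  ],
  linear=[
    [0,0.05,0.8],
    [0,0,0.9],
    [0,0,0.8],
    [0,0,0.4],
    [0,0,0],
    [0,0,0],
    [0,0,0],
    [0,0,0],
  ],
  claw=[1,1,1,1,1,1,1,1],
)

```text
t: 51.65
tool_pos: [675.6, 56.0, 86.3]
ee_rot: [0.0, 0.707, 0.707, 0.0]
contact_force: [-0.9, -0.2, -0.2]
gripper_width: 93.1
gripper_force: 0.0
```

Call:
servo_tool(
  rot=[
    [0,0,0],
    [0,0,0],
    [0,0,0],
    [0,0,0],
    [0,0,0],
    [0,0,0],
    [0,0,0],
    [0,0,0],
  ],
  linear=[
    [0,0,0],
    [0,0,0],
    [0,0,0],
    [0,0,0],
    [0,0,0],
    [0,0,0],
    [0,0,0],
    [0,0,0],
  ],
  claw=[-1,-1,-1,-1,-1,-1,-1,-1],
  grip_force=25,
)

```text
t: 52.65
tool_pos: [675.2, 56.0, 85.6]
ee_rot: [-0.0, 0.707, 0.707, -0.0]
contact_force: [-0.1, 0.6, -1.0]
gripper_width: 44.2
gripper_force: 25.0
```

Call:
servo_tool(
  rot=[
    [0,0,0],
    [0,0,0],
    [0,0,0],
    [0,0,0],
    [0,0,0],
    [0,0,0],
    [0,0,0],
    [0,0,0],
  ],
  linear=[
    [0,0,-0.3],
    [0,0,-0.7],
    [0,0,-0.7],
    [0,0,-0.4],
    [-0.5,-0.4,0],
    [-0.8,-0.6,0],
    [-0.9,-0.7,0],
    [-0.9,-0.7,0],
  ],
  claw=[-1,-1,-1,-1,-1,-1,-1,-1],
)

```text
t: 53.65
tool_pos: [625.7, -7.1, 126.8]
ee_rot: [-0.0, 0.707, 0.707, -0.001]
contact_force: [-0.1, -0.4, -1.0]
gripper_width: 44.1
gripper_force: 25.0
```

Call:
servo_tool(
  rot=[
    [0,0,0],
    [0,0,0],
    [0,0,0],
    [0,0,0],
    [0,0,0],
    [0,0,0],
    [0,0,0],
    [0,0,0],
  ],
  linear=[
    [-0.9,-0.7,0],
    [-0.9,-0.7,0],
    [-0.9,-0.7,0],
    [-1,-0.8,0],
    [-1,-0.8,0],
    [-1,-0.8,0],
    [-1,-0.7,0],
    [-0.6,-0.3,0],
  ],
  claw=[-1,-1,-1,-1,-1,-1,-1,-1],
)

```text
t: 54.65
tool_pos: [515.9, -153.0, 127.4]
ee_rot: [-0.0, 0.708, 0.706, -0.0]
contact_force: [0.8, 0.4, 0.1]
gripper_width: 43.7
gripper_force: 25.0
```

Position good (target 516.5, −154). Lower ~38.

Call:
servo_tool(
  rot=[
    [0,0,0],
    [0,0,0],
    [0,0,0],
    [0,0,0],
    [0,0,0],
    [0,0,0],
    [0,0,0],
    [0,0,0],
  ],
  linear=[
    [-0.05,0,0.5],
    [0,0,0.5],
    [0,0,0.4],
    [0,0,0.25],
    [0,0,0.1],
    [0,0,0.1],
    [0,0,0.05],
    [0,0,0],
  ],
  claw=[-1,-1,-1,-1,-1,-1,-1,-1],
)

```text
t: 55.65
tool_pos: [517.2, -153.0, 89.8]
ee_rot: [0.0, 0.707, 0.707, 0.0]
contact_force: [0.0, 0.3, -1.6]
gripper_width: 43.6
gripper_force: 25.0
```

Call:
servo_tool(
  rot=[
    [0,0,0],
    [0,0,0],
    [0,0,0],
    [0,0,0],
    [0,0,0],
    [0,0,0],
    [0,0,0],
    [0,0,0],
  ],
  linear=[
    [0,0,0.05],
    [0,0,0],
    [0,0,0],
    [0,0,0],
    [0,0,0],
    [0,0,0],
    [0,0,0],
    [0,0,0],
  ],
  claw=[-1,-1,-1,-1,-1,-1,-1,-1],
)

```text
t: 56.65
tool_pos: [517.1, -152.9, 88.6]
ee_rot: [-0.0, 0.707, 0.707, 0.0]
contact_force: [-1.6, -0.3, -1.5]
gripper_width: 44.1
gripper_force: 25.0
```

Call:
servo_tool(
  rot=[
    [0,0,0],
    [0,0,0],
    [0,0,0],
    [0,0,0],
    [0,0,0],
    [0,0,0],
    [0,0,0],
    [0,0,0],
  ],
  linear=[
    [0,0,0.05],
    [0,0,0],
    [0,0,0],
    [0,0,0],
    [0,0,0],
    [0,0,-0.5],
    [0,0,-1],
    [0,0,-1],
  ],
  claw=[-1,-1,0.5,0.5,0.5,0.5,0.5,0.5],
)

```text
t: 57.65
tool_pos: [517.1, -152.9, 138.8]
ee_rot: [0.0, 0.707, 0.707, 0.0]
contact_force: [-0.3, -0.3, -0.2]
gripper_width: 69.6
gripper_force: 0.0
```

Call:
servo_tool(
  rot=[
    [0,0,0],
    [0,0,0],
    [0,0,0],
    [0,0,0],
    [0,0,0],
    [0,0,0],
    [0,0,0],
    [0,0,0],
  ],
  linear=[
    [0,0,-1],
    [1,0.3,-1],
    [1,0.3,-1],
    [1,0.3,-1],
    [1,0.3,-1],
    [1,0.3,-0.5],
    [1,0.3,0],
    [1,0.3,0],
  ],
  claw=[1,1,1,1,1,1,1,1],
)

```text
t: 58.65
tool_pos: [559.5, -12.1, 248.5]
ee_rot: [0.0, 0.707, 0.707, 0.0]
contact_force: [0.9, 0.2, -0.4]
gripper_width: 92.7
gripper_force: 0.0
```

Call:
servo_tool(
  rot=[
    [0,0,0],
    [0,0,0],
    [0,0,0],
    [0,0,0],
    [0,0,0],
    [0,0,0],
    [0,0,0],
    [0,0,0],
  ],
  linear=[
    [1,0.3,0],
    [1,0.3,0],
    [1,0.3,0],
    [1,0.3,0],
    [1,0.3,0],
    [1,0.3,0],
    [1,0.3,0],
    [1,0.3,0],
  ],
  claw=[1,1,1,1,1,1,1,1],
)

```text
t: 59.65
tool_pos: [607.7, 148.4, 247.6]
ee_rot: [0.0, 0.707, 0.707, 0.0]
contact_force: [-0.4, 0.6, 0.2]
gripper_width: 92.7
gripper_force: 0.0
```

```bash
python3 w.py w7
python3 - <<'E'
from h import *; import pickle
I=pickle.load(open('pics/w7.pkl','rb'));h=cv2.cvtColor(cv2.imread('pics/w7.png'),cv2.COLOR_BGR2HSV)
m=((h[...,0]>60)&(h[...,0]<90)&(h[...,1]>150)&(h[...,2]>40)).astype('uint8')
for c in cv2.findContours(m,0,2)[0]:
    if cv2.contourArea(c)>200: r=cv2.boundingRect(c);e=cv2.minEnclosingCircle(c)[0];print(r,e,plane(I,e,193))
T=eyes.snapshot('top')[:,:,::-1];cv2.imwrite('pics/t7.png',T)
E
```

```text
59.65 [607.68554545 148.40477635 247.63358739] [608.24908101 224.29665582 413.87877404]
(250, 165, 40, 40) (269.2602233886719, 184.6021728515625) [615.93328994 165.85540461 193.        ]
```

Run:
```python
import cv2,numpy as np
w=cv2.imread('pics/w7.png')[80:240,170:360]; t=cv2.imread('pics/t7.png')[190:310,260:390]
cv2.imwrite('pics/c4.png',np.hstack([cv2.resize(w,(415,350)),cv2.resize(t,(380,350))]))
```

```text
(no output)
```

View pics/c4.png

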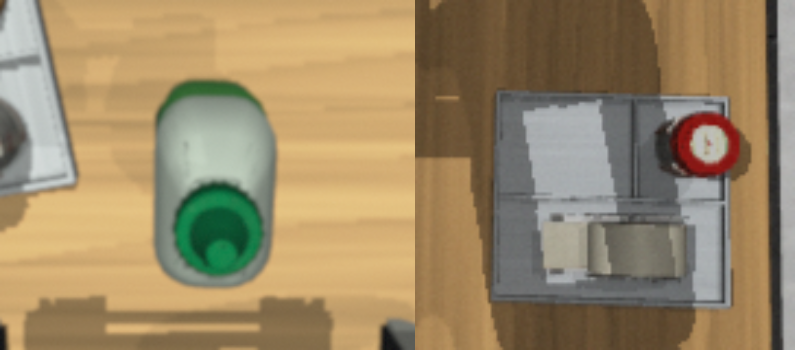

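Call:
servo_tool(
  rot=[
    [0,0,0],
    [0,0,0],
    [0,0,0],
    [0,0,0],
    [0,0,0],
    [0,0,0],
    [0,0,0],
    [0,0,0],
  ],
  linear=[
    [0.7,0.35,0],
    [0,0,0.6],
    [0,0,0.9],
    [0,0,1],
    [0,0,0.6],
    [0,0,0.35],
    [0,0,0],
    [0,0,0],
  ],
  claw=[1,1,1,1,1,1,1,1],
)

```text
t: 60.75
tool_pos: [614.8, 161.1, 179.5]
ee_rot: [0.0, 0.707, 0.707, 0.001]
contact_force: [-0.6, 0.2, 0.3]
gripper_width: 93.1
gripper_force: 0.0
```

Call:
servo_tool(
  rot=[
    [0,0,0],
    [0,0,0],
    [0,0,0],
    [0,0,0],
    [0,0,0],
    [0,0,0],
    [0,0,0],
    [0,0,0],
  ],
  linear=[
    [0,0,0],
    [0,0,0],
    [0,0,0],
    [0,0,0],
    [0,0,0],
    [0,0,0],
    [0,0,0],
    [0,0,0],
  ],
  claw=[-1,-1,-1,-1,-1,-1,-1,-1],
  grip_force=45,
)

```text
t: 61.75
tool_pos: [614.4, 161.0, 178.7]
ee_rot: [0.0, 0.707, 0.707, 0.0]
contact_force: [1.2, -0.3, 0.5]
gripper_width: 29.4
gripper_force: 45.0
```

Call:
servo_tool(
  rot=[
    [0,0,0],
    [0,0,0],
    [0,0,0],
    [0,0,0],
    [0,0,0],
    [0,0,0],
    [0,0,0],
    [0,0,0],
  ],
  linear=[
    [0,0,-0.3],
    [0,0,-0.7],
    [0,0,-0.7],
    [0,0,-0.6],
    [-0.4,-0.1,-0.2],
    [-0.7,-0.3,0],
    [-0.9,-0.4,0],
    [-0.9,-0.4,0],
  ],
  claw=[-1,-1,-1,-1,-1,-1,-1,-1],
)

```text
t: 62.75
tool_pos: [589.2, 101.3, 227.9]
ee_rot: [-0.0, 0.708, 0.707, -0.001]
contact_force: [0.2, 0.4, -5.7]
gripper_width: 29.1
gripper_force: 45.0
```

Call:
servo_tool(
  rot=[
    [0,0,0],
    [0,0,0],
    [0,0,0],
    [0,0,0],
    [0,0,0],
    [0,0,0],
    [0,0,0],
    [0,0,0],
  ],
  linear=[
    [-0.9,-0.4,0],
    [-0.9,-0.4,0],
    [-0.9,-0.4,0],
    [-0.9,-0.4,0],
    [-0.9,-0.4,0],
    [-0.9,-0.4,0],
    [-0.9,-0.4,0],
    [-0.9,-0.4,0],
  ],
  claw=[-1,-1,-1,-1,-1,-1,-1,-1],
)

```text
t: 63.75
tool_pos: [525.6, -42.1, 228.7]
ee_rot: [0.0, 0.707, 0.707, 0.0]
contact_force: [0.4, 0.2, -6.4]
gripper_width: 28.8
gripper_force: 45.0
```

Call:
servo_tool(
  rot=[
    [0,0,0],
    [0,0,0],
    [0,0,0],
    [0,0,0],
    [0,0,0],
    [0,0,0],
    [0,0,0],
    [0,0,0],
  ],
  linear=[
    [-0.7,-0.3,0],
    [-0.4,-0.15,0],
    [0,0,0],
    [0,0,0.5],
    [0,0,0.7],
    [0,0,0.6],
    [0,0,0.3],
    [0,0,0.1],
  ],
  claw=[-1,-1,-1,-1,-1,-1,-1,-1],
)

```text
t: 64.75
tool_pos: [516.8, -62.7, 183.9]
ee_rot: [-0.0, 0.707, 0.707, -0.0]
contact_force: [-0.2, -0.6, -5.2]
gripper_width: 29.1
gripper_force: 45.0
```

Call:
servo_tool(
  rot=[
    [0,0,0],
    [0,0,0],
    [0,0,0],
    [0,0,0],
    [0,0,0],
    [0,0,0],
    [0,0,0],
    [0,0,0],
  ],
  linear=[
    [0,0,0.1],
    [0,0,0.05],
    [0,0,0],
    [0,0,0],
    [0,0,0],
    [0,0,0],
    [0,0,0],
    [0,0,0],
  ],
  claw=[-1,-1,-1,-1,-1,-1,-1,-1],
)

```text
t: 65.75
tool_pos: [517.2, -62.9, 181.7]
ee_rot: [0.0, 0.707, 0.707, 0.0]
contact_force: [0.6, -0.6, -5.4]
gripper_width: 29.2
gripper_force: 45.0
```

Call:
servo_tool(
  rot=[
    [0,0,0],
    [0,0,0],
    [0,0,0],
    [0,0,0],
    [0,0,0],
    [0,0,0],
    [0,0,0],
    [0,0,0],
  ],
  linear=[
    [0,0,0.05],
    [0,0,0],
    [0,0,0],
    [0,0,0],
    [0,0,0],
    [0,0,0],
    [0,0,0],
    [0,0,0],
  ],
  claw=[-1,-1,-1,-1,-1,-1,-1,-1],
)

```text
t: 66.75
tool_pos: [517.7, -63.0, 181.5]
ee_rot: [0.001, 0.707, 0.707, 0.0]
contact_force: [-1.1, 1.1, 5.4]
gripper_width: 29.0
gripper_force: 45.0
```

Seated. Release, rise and move clear so the fixed cameras can check.

Call:
servo_tool(
  rot=[
    [0,0,0],
    [0,0,0],
    [0,0,0],
    [0,0,0],
    [0,0,0],
    [0,0,0],
    [0,0,0],
    [0,0,0],
  ],
  linear=[
    [0,0,0],
    [0,0,0],
    [0,0,0],
    [0,0,0],
    [0,0,-0.5],
    [0,0,-1],
    [0,0,-1],
    [0,0,-1],
  ],
  claw=[1,1,1,1,1,1,1,1],
)

```text
t: 67.75
tool_pos: [517.6, -63.0, 253.0]
ee_rot: [0.001, 0.707, 0.707, 0.0]
contact_force: [-0.7, 0.4, 0.5]
gripper_width: 92.8
gripper_force: 0.0
```

Call:
servo_tool(
  rot=[
    [0,0,0],
    [0,0,0],
    [0,0,0],
    [0,0,0],
    [0,0,0],
    [0,0,0],
    [0,0,0],
    [0,0,0],
  ],
  linear=[
    [0,0,-1],
    [0,0,-1],
    [-1,0,0],
    [-1,0,0],
    [-1,0,0],
    [-1,0,0],
    [-1,0,0],
    [-1,0,0],
  ],
  claw=[1,1,1,1,1,1,1,1],
)

```text
t: 68.75
tool_pos: [516.9, -184.4, 290.5]
ee_rot: [-0.0, 0.707, 0.707, -0.0]
contact_force: [-0.2, -0.1, 1.1]
gripper_width: 93.1
gripper_force: 0.0
```

Call:
servo_tool(
  rot=[
    [0,0,0],
    [0,0,0],
    [0,0,0],
    [0,0,0],
    [0,0,0],
    [0,0,0],
    [0,0,0],
    [0,0,0],
  ],
  linear=[
    [-1,0,0],
    [-1,0,0],
    [-1,0,0],
    [-1,0,0],
    [-1,0,0],
    [0,0,0],
    [0,0,0],
    [0,0,0],
  ],
  claw=[1,1,1,1,1,1,1,1],
)

```text
t: 69.75
tool_pos: [517.1, -282.3, 290.8]
ee_rot: [0.0, 0.707, 0.707, 0.0]
contact_force: [-0.7, 0.4, 0.7]
gripper_width: 93.2
gripper_force: 0.0
```

Run:
```python
from h import *
np.set_printoptions(precision=1,suppress=True)
print(bot.sense()['t'],bot.sense()['tool_pos'])
for n in ['top','side']:
    I=eyes.camera_info(n);b=eyes.snapshot(n)[:,:,::-1];h=cv2.cvtColor(b,cv2.COLOR_BGR2HSV)
    cv2.imwrite(f'pics/end_{n}.png',b)
    g=((h[...,0]>60)&(h[...,0]<90)&(h[...,1]>120)&(h[...,2]>40)).astype('uint8')
    r=(((h[...,0]<6)|(h[...,0]>174))&(h[...,1]>150)&(h[...,2]>70)).astype('uint8')
    for nm,m,z in [('green',g,195),('red',r,109)]:
        for c in cv2.findContours(m,0,2)[0]:
            if cv2.contourArea(c)>40: e=cv2.minEnclosingCircle(c);print(n,nm,cv2.boundingRect(c),plane(I,e[0],z))
```

```text
69.75 [ 517.1 -282.3  290.8]
top green (311, 228, 15, 16) [517.8 -60.  195. ]
top red (188, 236, 22, 21) [493.6 174.4 109. ]
top red (350, 229, 21, 22) [ 515.1 -154.7  109. ]
side green (178, 187, 15, 17) [520.7 -62.1 195. ]
side red (169, 245, 22, 18) [ 516.  -152.4  109. ]
side red (194, 112, 19, 17) [494.2 176.2 109. ]
```

All caps are at the expected heights and positions in both views, and the gripper is clear of everything.

```bash
python3 -c "
from workcell import bot
print(bot.hand_in())"
```

```text
the job is handed in; nothing more can be done
None
```

I made up both kits in the order listed and handed the job in at about 70 s, with everything upright in its compartment, the gripper clear, and the timer and plug never touched; I first set the bottle down temporarily on the board because it blocked the gripper's reach to the tape dispenser.

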